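Hold the tasting box open for a refill

ROBOT

A 6-joint arm with a two-finger parallel gripper is mounted at the origin on the work surface. World frame = base frame: x ahead of the robot, y to its left, z up, the work surface at z = 0. Lengths are in m, angles in rad, forces in N, time in s.
With the tool pointing down it reaches from about 0.425 to 0.95 m from the base axis. Payload 3.5 kg.
Tool frame: the origin (TCP) lies on the centre line of the jaws, within the pads' length; the fingertips stand 14 mm ahead of it and the grasp point (between the pads) lies 5 mm behind it (ctrl.finger_overhang is the distance from the TCP to the fingertips, in m); z points along the fingers, y is the line along which they close (so a half turn about z gives the same grasp; the last joint's range is limited). The gripper opens to 85 mm and grips with 20 to 120 N. Pads are 22 mm wide; open, the fingers measure 114 mm over their backs; the gripper's body (76 mm by 85 mm) begins 54 mm behind the grasp point. The pads swing forward as they close: fully open they stand 13 mm farther back than shut.
Start: joints at [1.07, 0.286, 1.577, -0, 1.279, -0.15], TCP at [0.232, 0.634, 0.245] pointing down, gripper open.
Joint ranges: [-2.77, 2.77], [-0.9, 2.22], [0.21, 2.48], [-1.53, 4.67], [0.24, 2.81], [-2.84, 2.84]. Speed limits (rad/s): [2.79, 2.79, 3.14, 3.14, 3.14, 3.14].

INTERFACE

Orientations are given as a unit quaternion [x, y, z, w].
In Python, from plant import ctrl gives the robot as it stands.
- The arm moves only by the tool send_rows, never from a script. Its argument "moves" is text: rows parted by semicolons, each of 7 numbers parted by spaces: the turn, a rotation vector about the tool's x, y, z in units of 360 degrees (1.0 is 360 degrees), then the shift along the tool's x, y, z in units of 20 cm (1.0 is 20 cm), then the gripper's target within -1 to 1 (fully open at 1, half-way at 0, shut at -1). A call has 1 to 12 rows; each row is the pose to reach, as a shift and turn from the pose commanded when the call began, along the tool's axes at that moment, turning the shorter way round; what a row does not reach only later rows make up. A row lasts 1/8 s, in which the tool goes at most 62.5 mm and 10.7 degrees, less where a joint would pass 70% of its speed; a pose out of reach is approached as far as the arm can. A call with a number of a shift or a turn outside -1 to 1 is refused whole. A call with a gripper value outside its range is refused whole. The fingers move at their own pace and stop on an object; "newtons" is the grip in N (left out, the last holds). Time passes only in rows, so rows that repeat a pose let the fingers close. It gives the time, the measured TCP pose, the force, the opening and the grip force at its end, in the units of the state.
- ctrl.get_state(): the state, without advancing time (a new reading comes with each control period).
- ctrl.read_camera(name): name is "scene" or "top"; returns a dict with "image" (384x512x3 uint8, red, green, blue), "fovy" (degrees; the focal length in pixels is half the picture's height over the tangent of half this angle, whatever the lens; pixels are square), "cx", "cy" (the principal point, pixels), "extrinsics" (4x4, takes a point from camera to world coordinates). Camera axes: x right, y up, looking along -z (the intrinsics and any distortion apply to the point x, -y, -z); pixel columns grow to the right and rows downward; lengths in m; the calibration is good to about 2 mm. A picture is of the moment at which its call begins. There is no depth.
- ctrl.sign_off(): hands the job in; it is judged then, once.
The state is a dict: "time": time; "qpos": joint angles; "dq": joint speeds; "joint_efforts": joint torques, N m; "eef_pos": TCP position; "tcp_rot": TCP orientation; "contact_force": force on the tool from outside, world axes, zero at the start; "wrist_torque": the same for the moment, N m; "opening": opening from 0.0 (shut) to 1.0 (fully open); "finger_force": force on a finger pad.
Only numpy, scipy, OpenCV 4.12 (cv2) and the standard library are available. Lean on these libraries where they do the work, as an engineer would, in place of code of your own. Each camera call takes 0.05 s, during which the arm holds its last target. There are 200 camera calls.

TASK

The box of dates on the shop counter is to be refilled: first take the folded white sign off its closed lid and hang it astride the bar of the small steel rail, letting it go there. Then raise the lid by its steel bar to 60 degrees from closed, within about 5 degrees, and finish still holding it there, because it falls shut when let go. Leave the barcode scanner, the piggy bank and the blue tub where they stand.

Things in the scene. Friction and masses are not known exactly. Their poses are not given: they have to be found in the camera images.
- sign_center (a point): Folded white plastic sign, a rigid upside-down U (loose, about 60 g): 90 mm long, 32 mm wide over its two legs, 60 mm high; two parallel upright legs 4 mm thick, 24 mm clear between them, open below and at both ends, joined by a flat top 4 mm thick. It starts standing on its legs on the closed lid. The point is its centre, half-way up (30 mm above the feet, 26 mm below the underside of the top). x: along its length; y: across the legs (the way to grip it); z: up.
- sign: The same white sign; its origin is centred between the feet of the legs, 30 mm below sign_center.
- rail_mid (a point): Middle of the horizontal bar of a fixed steel rail stand, on the bar's axis, 150 mm above the counter. The bar runs along this point's y, is 12 mm thick and 180 mm long between two upright posts 16 mm thick with round feet 70 mm wide. It stands to the left or the right of the box.
- rail: The same rail stand; its origin is on the counter under the middle of the bar, its y runs along the bar, z up.
- hinge (a point): Point on the hinge axis of the box's lid, at the middle of the box's far rim, 96 mm above the counter. The fixed wooden box of dates is 200 x 200 mm and 90 mm high. This point does not turn with the lid: its x points horizontally from the lid's bar side to the hinge, y along the hinge axis, z up.
- lid_bar (a point): Middle of the straight steel grip bar of the lid: a round bar 10 mm thick, 120 mm long along y, held by an arm at each end, in the plane of the lid, 45 mm beyond the lid's free edge (40 mm clear gap) and 245 mm from the hinge axis. With the lid closed it is 96 mm above the counter on the robot's side of the box. Turns with the lid.
- lid (a joint): Opening angle of the wooden lid (200 x 200 mm, 11 mm thick, about 0.45 kg with its bar), in rad: 0 closed and level, growing as the bar side rises; 60 degrees is 1.047; stop at 1.45. The hinge is free and the lid falls shut from any angle when let go. At angle a the bar is 245 mm x cos a from the hinge axis, horizontally towards the robot's side, and 245 mm x sin a above it.
- scanner: Black barcode scanner on a round foot 90 mm wide, 140 mm high, standing loose on the counter on the other side of the box from the rail; leave it. Origin under its foot.
- piggy: Small cream ceramic piggy bank, 80 mm long, 75 mm high, standing loose beyond the box on the left; leave it. Origin on the counter under its middle.
- tub: Open blue plastic tub, 150 x 110 x 35 mm, standing loose beyond the box on the right; leave it. Origin under its middle.
Mind the look-alikes: they are no part of the job. Of the things like the piggy, leave any that is black or turquoise; of the rest the smaller one is meant.

How it is judged:
On the way:
1. the sign hangs astride the rail's bar, let go, while the lid is still closed (x of sign_center in the frame of rail_mid between -0.025 and 0.025 m and y of sign_center in the frame of rail_mid between -0.06 and 0.06 m and z of sign_center in the frame of rail_mid between -0.04 and -0.008 m and angle between sign_center's own z axis and vertical below 0.5 rad and angle between the x axis of sign_center and the y axis of rail_mid, either way round below 0.3 rad and contact force between sign and rail above 0.1 N and contact force between sign and the arm below 0.05 N and contact force between sign and the fingers below 0.05 N and linear speed of sign below 0.05 m/s and value of joint lid below 0.08 rad), for 0.2 s.
At the end, for the whole second after the job is handed in: Sign at rest astride the bar, untouched: centre within 60 mm of the bar's middle along it, 25 mm across, 8 to 40 mm below its axis, within 0.3 rad of the bar, tilt under 0.5 rad. Lid still at 60 +- 7 degrees, held by the fingers (over 0.5 N), touched by no loose thing (x of sign_center in the frame of rail_mid between -0.025 and 0.025 m and y of sign_center in the frame of rail_mid between -0.06 and 0.06 m and z of sign_center in the frame of rail_mid between -0.04 and -0.008 m and angle between sign_center's own z axis and vertical below 0.5 rad and angle between the x axis of sign_center and the y axis of rail_mid, either way round below 0.3 rad and contact force between sign and rail above 0.1 N and contact force between sign and the arm below 0.05 N and contact force between sign and the fingers below 0.05 N and linear speed of sign below 0.05 m/s and value of joint lid between 0.925 and 1.169 rad and velocity of joint lid between -0.08 and 0.08 rad/s and contact force between lid and the fingers above 0.5 N and contact force between lid and scanner below 0.05 N and contact force between lid and piggy below 0.05 N and contact force between lid and tub below 0.05 N and contact force between lid and sign below 0.05 N); the arm keeps its last pose, push and grip.
It fails at once if the lid is raised while the sign is still on it (value of joint lid above 0.15 rad and contact force between sign and rail below 0.02 N and contact force between sign and lid above 0.05 N).
It fails at once if the barcode scanner is shifted by more than 30 mm or tipped (distance of scanner from where it was at the start of the episode above 0.03 m or angle between scanner's own z axis and vertical above 0.4 rad).
It fails at once if the piggy bank is shifted by more than 30 mm or tipped (distance of piggy from where it was at the start of the episode above 0.03 m or angle between piggy's own z axis and vertical above 0.4 rad).
It fails at once if the blue tub is shifted by more than 30 mm or tipped (distance of tub from where it was at the start of the episode above 0.03 m or angle between tub's own z axis and vertical above 0.4 rad).
It also fails if it takes over 61 s, if anything falls off the work surface, if the arm or the gripper's body presses on something with over 40 N, if the wrist force passes 120 N, or if a joint passes its speed limit or range.

## Working session

There is one attempt and no reset: what is moved stays moved. The work goes in short steps, Python scripts to look and compute and a tool call to move; the robot and the scene stay as the last step left them, time stands still between calls to the robot, and variables do not carry over. Pictures are saved under pics/ and viewed, at most 13 in all, crops included, and the job is handed in when it is done.

Besides the shell and the picture viewer there is one more tool, called after "Call:" by a JSON object that holds its "op" and its "data", one argument or row to a line. send_rows: Moves the arm, as the interface text tells. Its arguments: {"type":"object","properties":{"moves":{"type":"string"},"newtons":{"type":"number"}},"required":["moves"]}

```bash
mkdir -p pics; cat > h.py <<'E'
import numpy as np,cv2
from plant import ctrl
def K(c):
    f=c['image'].shape[0]/2/np.tan(np.radians(c['fovy'])/2); return f
def ray(c,u,v):
    f=K(c);E=np.array(c['extrinsics']);d=E[:3,:3]@np.array([(u-c['cx'])/f,-(v-c['cy'])/f,-1]);return E[:3,3],d
def onz(c,u,v,z):
    o,d=ray(c,u,v);return o+d*(z-o[2])/d[2]
def proj(c,p):
    E=np.array(c['extrinsics']);q=E[:3,:3].T@(np.array(p)-E[:3,3]);f=K(c)
    return np.array([c['cx']+f*q[0]/-q[2],c['cy']+f*-q[1]/-q[2]])
E
python3 - <<'E'
from h import *
for n in('scene','top'):
    c=ctrl.read_camera(n);cv2.imwrite(f'pics/{n}0.png',cv2.resize(c['image'][:,:,::-1],(800,600)))
    np.save(f'pics/{n}0.npy',c['image'])
    print(n,{k:v for k,v in c.items() if k!='image'})
print(ctrl.get_state())
E
```

```text
scene {'fovy': 55.80803081361528, 'cx': 259.88614360351704, 'cy': 188.38545561504372, 'extrinsics': array([[ 0.5408678 , -0.62428222,  0.56367875,  1.09175581],
       [ 0.84095511,  0.38860568, -0.37653703, -0.35409774],
       [ 0.01601661,  0.67768528,  0.73517762,  0.83205489],
       [ 0.        ,  0.        ,  0.        ,  1.        ]])}
top {'fovy': 47.30067017289068, 'cx': 255.28158186364033, 'cy': 192.2477126483237, 'extrinsics': array([[ 0.00519338,  0.97392872, -0.22679479,  0.31584092],
       [-0.99997782,  0.00411241, -0.00523855,  0.04167496],
       [-0.0041693 ,  0.22681696,  0.97392848,  1.19098513],
       [ 0.        ,  0.        ,  0.        ,  1.        ]])}
{'time': 0.1, 'qpos': array([ 1.07002341e+00,  2.87129922e-01,  1.57802355e+00, -1.02000262e-05,
        1.27862921e+00, -1.50003040e-01]), 'dq': array([-0.00048253, -0.002025  , -0.00322819,  0.00061788,  0.00041861,
        0.00036906]), 'joint_efforts': array([ 1.76080348e-04, -4.07300270e+01, -2.93696755e+01, -1.60293298e-04,
        3.46713889e-03,  1.08593778e-05]), 'eef_pos': array([0.23164475, 0.63340316, 0.24405406]), 'tcp_rot': array([ 1.74485627e-01,  9.84659112e-01, -1.03911581e-03, -3.45424076e-04]), 'contact_force': array([-0.91554919,  0.54954282,  0.29713447]), 'wrist_torque': array([ 0.00695076,  0.03430693, -0.01688543]), 'finger_force': 0.0, 'opening': 0.9992591869034927}
```

View pics/scene0.png

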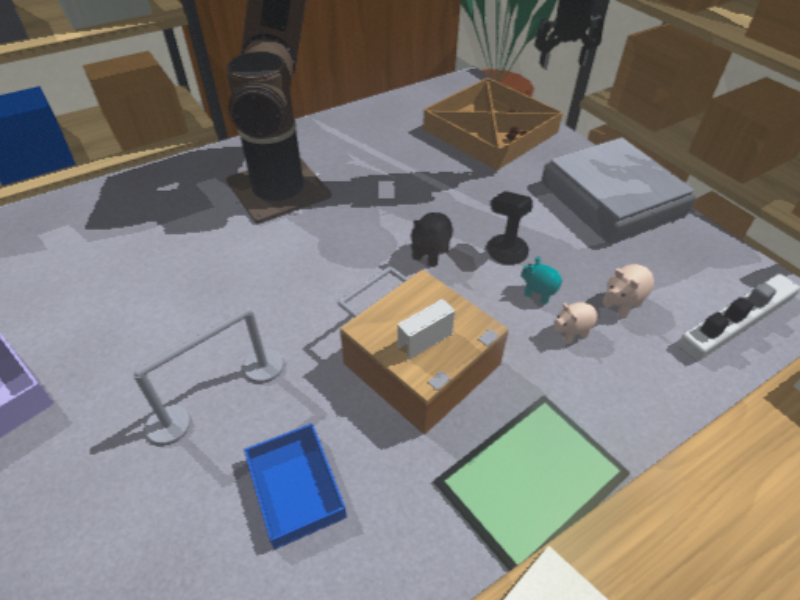

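View pics/top0.png

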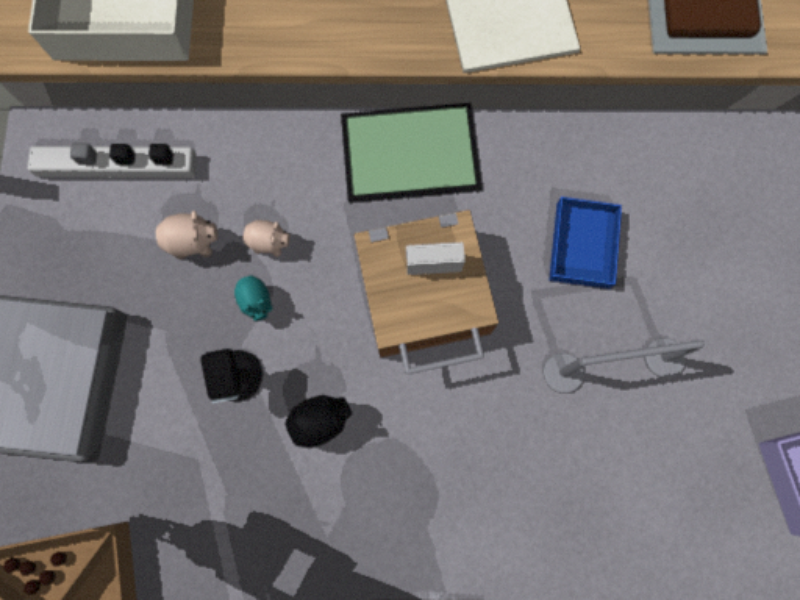

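The top view shows the box at (425,280), with the white sign on its lid at (435,258) and the lid bar from (404,371) to (482,355). The steel rail runs from (570,368) to (700,345), and the blue tub is at (586,242). There are four pig-like things: black (318,420), turquoise (253,297), large cream (185,235) and small cream (265,237). The small cream one is the piggy. It and the black scanner at (232,375) are only to be avoided. Next I'll enlarge the sign, rail and bar to measure them.

```bash
python3 - <<'E'
import numpy as np,cv2
t=np.load('pics/top0.npy')[:,:,::-1];s=np.load('pics/scene0.npy')[:,:,::-1]
def cr(im,x,y,w,h):return cv2.resize(im[y:y+h,x:x+w],(400,300),interpolation=cv2.INTER_CUBIC)
m=np.vstack([np.hstack([cr(t,245,145,80,60),cr(t,340,200,120,90)]),np.hstack([cr(s,240,185,80,60),cr(s,80,190,120,90)])])
cv2.imwrite('pics/crop1.png',m)
m=np.hstack([cr(t,220,130,120,90),cr(t,240,190,80,60)])
m=np.vstack([m,np.hstack([cr(t,150,130,60,45),cr(s,205,160,80,60)])])
cv2.imwrite('pics/crop2.png',m)
E
```

```text
(no output)
```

View pics/crop1.png

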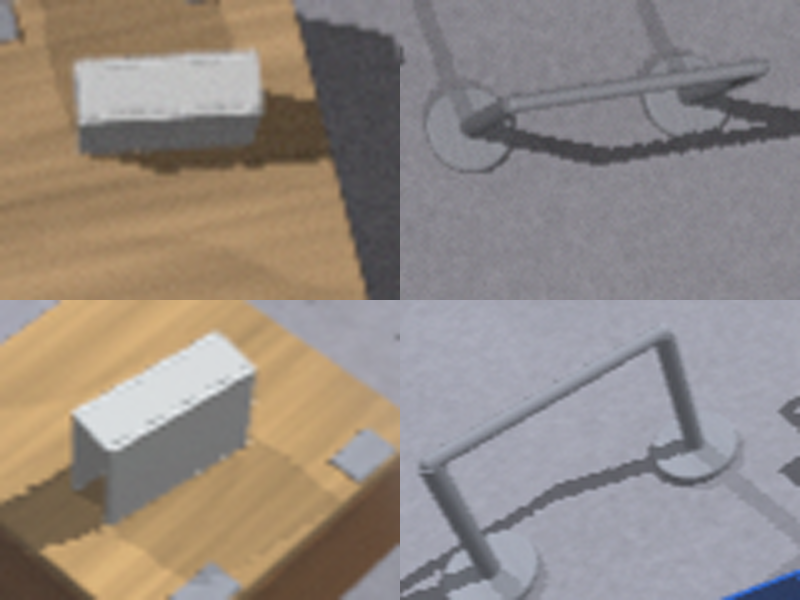

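View pics/crop2.png

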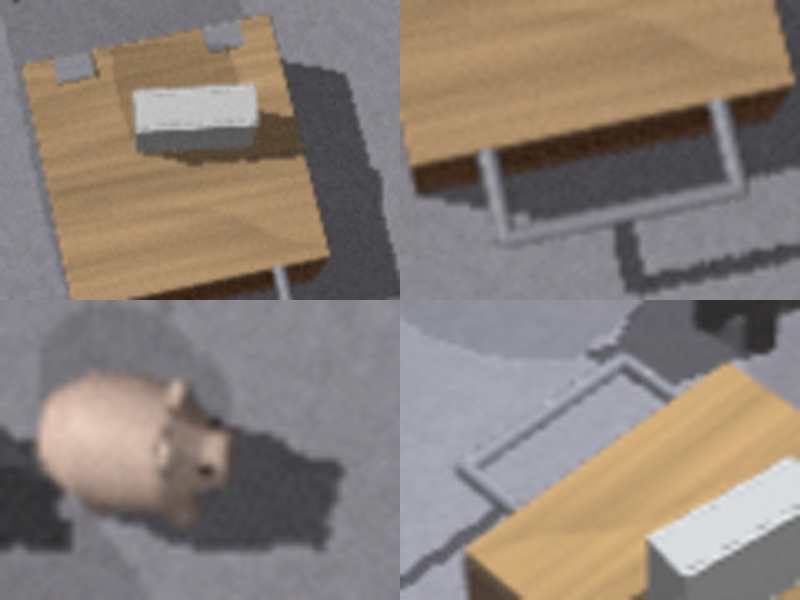

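Crop 1 shows the sign's top face corners in both views and the rail bar ends. Crop 2 shows the lid bar corners and confirms the small cream pig as the piggy. I'll triangulate these and check them against the known dimensions.

```bash
python3 - <<'E'
from h import *
T=ctrl.read_camera('top');S=ctrl.read_camera('scene')
g=lambda p,o,s:[(p[0]+.5)/s-.5+o[0],(p[1]+.5)/s-.5+o[1]]
def tri(a,b):
    A=[];B=[]
    for c,p in((T,a),(S,b)):
        o,d=ray(c,*p);d/=np.linalg.norm(d);P=np.eye(3)-np.outer(d,d);A.append(P);B.append(P@o)
    X=np.linalg.solve(sum(A),sum(B));
    return X,[np.linalg.norm(P@X-q) for P,q in zip(A,B)]
def pr(n,a,b,z):
    X,r=tri(a,b);print(n,X.round(4),'res',np.round(r[0]*1e3,1),'mm; onz T',onz(T,*a,z).round(4)[:2],'S',onz(S,*b,z).round(4)[:2])
t=[(75,62),(257,52),(262,107),(80,122)]
# scene corners: match: left(+y) end in top -> scene right end
s=[(255,72),(108,150),(72,112),(217,32)]
for i in range(4): pr('sign',g(t[i],(245,145),5),g(s[i],(240,185),5),.1615)
pr('railL',g((105,106),(340,200),10/3),g((268,35),(80,190),10/3),.15)
pr('railR',g((368,66),(340,200),10/3),g((28,167),(80,190),10/3),.15)
pr('barL',g((105,238),(240,190),5),g((225,60),(205,160),5),.096)
pr('barR',g((340,187),(240,190),5),g((65,168),(205,160),5),.096)
# lid corners at hinge side, top view
a=onz(T,*g((22,66),(220,130),10/3),.1015);b=onz(T,*g((270,15),(220,130),10/3),.1015);print('hinge edge',a,b)
a=onz(T,*g((72,300),(220,130),10/3),.1015);b=onz(T,*g((328,255),(220,130),10/3),.1015);print('front',a,b)
for n,p in(('tubs',(555,198)),('tub',(620,206)),('tub',(612,287)),('tub',(550,278))):print(n,onz(T,p[0]*.64,p[1]*.64,.035))
E
```

```text
sign [0.6453 0.0366 0.1582] res 0.5 mm; onz T [0.6445 0.0371] S [0.6473 0.0342]
sign [ 0.6499 -0.0529  0.1611] res 0.5 mm; onz T [ 0.65   -0.0524] S [ 0.65   -0.0535]
sign [ 0.6216 -0.055   0.1615] res 0.6 mm; onz T [ 0.6219 -0.0544] S [ 0.6213 -0.0555]
sign [0.6144 0.0346 0.1598] res 0.1 mm; onz T [0.6139 0.0345] S [0.6157 0.0336]
railL [ 0.4643 -0.233   0.1411] res 1.1 mm; onz T [ 0.4634 -0.2296] S [ 0.4717 -0.2356]
railR [ 0.494  -0.4189  0.1482] res 2.1 mm; onz T [ 0.4932 -0.4203] S [ 0.4969 -0.4168]
barL [0.4555 0.0337 0.095 ] res 0.1 mm; onz T [0.4553 0.0336] S [0.4564 0.0333]
barR [ 0.4816 -0.0845  0.0961] res 0.0 mm; onz T [ 0.4816 -0.0846] S [ 0.4816 -0.0845]
hinge edge [0.68398743 0.12395175 0.1015    ] [ 0.72702803 -0.07104104  0.1015    ]
front [0.498628   0.08246088 0.1015    ] [ 0.53408369 -0.11153844  0.1015    ]
tubs [ 0.77473835 -0.23110863  0.035     ]
tub [ 0.75993425 -0.34647616  0.035     ]
tub [ 0.61048736 -0.32244569  0.035     ]
tub [ 0.62623757 -0.215501    0.035     ]
```

```bash
cat >> h.py <<'E'
from scipy.spatial.transform import Rotation as R
def go(p,yaw):
    "rows' numbers to TCP p, pointing down, tool y at yaw (deg, mod 180)"
    s=ctrl.get_state();A=R.from_quat(s['tcp_rot']);best=None
    for k in(0,180):
        a=np.radians(yaw+k);y=np.array([np.cos(a),np.sin(a),0]);z=np.array([0,0,-1.]);B=R.from_matrix(np.c_[np.cross(y,z),y,z])
        r=(A.inv()*B).as_rotvec()
        if best is None or np.linalg.norm(r)<np.linalg.norm(best): best=r
    print('turn',(best/2/np.pi).round(4),'shift',(A.inv().apply(np.array(p)-s['eef_pos'])/.2).round(3),'eef',s['eef_pos'].round(4),'t',s['time'])
E
python3 -c "
from h import *
go([.633,-.009,.245],3.7)"
```

```text
turn [-2.000e-04  1.000e-04  1.839e-01] shift [-2.988 -2.328  0.   ] eef [0.2317 0.6336 0.2445] t 0.2
```

Call:
{"op": "send_rows", "data": {
  "moves": "0 0 0 -1 -0.78 0 1;0 0 0 -1 -0.78 0 1;0 0 0 -1 -0.78 0 1;0 0 0 -1 -0.78 0 1;0 0 0 -1 -0.78 0 1"
}}

```text
time: 0.82
eef_pos: [0.368, 0.4157, 0.2452]
tcp_rot: [0.177, 0.984, -0.0, 0.0]
contact_force: [-0.1, -0.5, 0.5]
opening: 0.999
finger_force: 0.0
```

Call:
{"op": "send_rows", "data": {
  "moves": "0 0 0 -1 -0.78 0 1;0 0 0 -1 -0.78 0 1;0 0 0 -1 -0.78 0 1;0 0 0 -1 -0.78 0 1;0 0 0 -1 -0.78 0 1"
}}

```text
time: 1.45
eef_pos: [0.502, 0.2012, 0.2453]
tcp_rot: [0.177, 0.984, -0.0, 0.0]
contact_force: [-0.5, -0.3, -0.1]
opening: 0.998
finger_force: 0.0
```

```bash
python3 -c "
from h import *
go([.633,-.009,.245],3.7)
print(ctrl.get_state()['qpos'])"
```

```text
turn [0.     0.     0.1831] shift [-0.98  -0.757  0.002] eef [0.502  0.2012 0.2453] t 1.45
[ 1.93588256e-01 -1.02703488e-02  1.90669571e+00 -1.51252618e-04
  1.24492371e+00 -1.02169407e+00]
```

Call:
{"op": "send_rows", "data": {
  "moves": "0 0 0.183 -0.98 -0.757 0 1;0 0 0.183 -0.98 -0.757 0 1;0 0 0.183 -0.98 -0.757 0 1;0 0 0.183 -0.98 -0.757 0 1;0 0 0.183 -0.98 -0.757 0 1;0 0 0.183 -0.98 -0.757 0 1;0 0 0.183 -0.98 -0.757 0 1;0 0 0.183 -0.98 -0.757 0 1;0 0 0.183 -0.98 -0.757 0 1;0 0 0.183 -0.98 -0.757 0 1"
}}

```text
time: 2.7
eef_pos: [0.6324, -0.0058, 0.2454]
tcp_rot: [0.681, 0.732, 0.0, 0.0]
contact_force: [-1.0, 1.8, 0.1]
opening: 0.998
finger_force: 0.0
```

```bash
python3 -c "
from h import *
go([.633,-.009,.135],3.7)
c=ctrl.read_camera('scene');cv2.imwrite('pics/a.png',cv2.resize(c['image'][120:312,160:416,::-1],(768,576)))
"
```

```text
turn [ 0.     -0.      0.0011] shift [-0.016  0.002  0.552] eef [ 0.6324 -0.0058  0.2454] t 2.7
```

View pics/a.png

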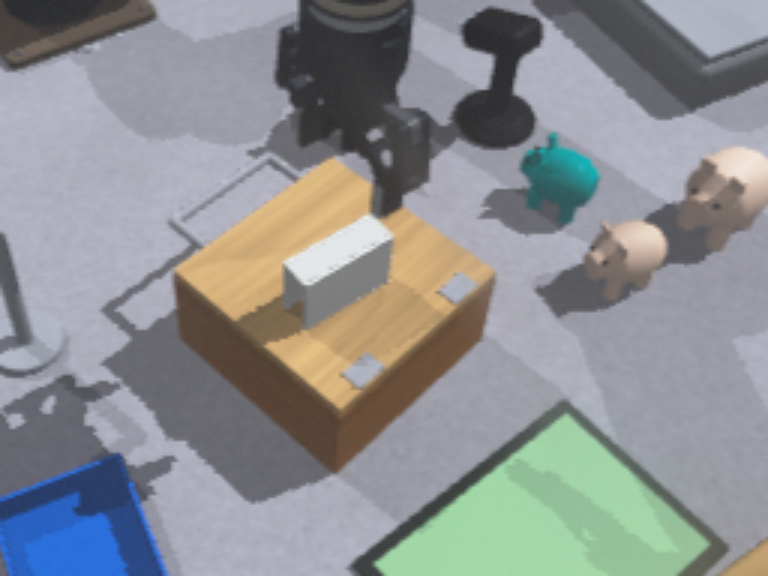

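The crop shows the gripper above the sign at (338,270), lined up across its legs and clear of everything else. I'll descend and grip.

Call:
{"op": "send_rows", "data": {
  "moves": "0 0 0.001 -0.016 0 0.3 1;0 0 0.001 -0.016 0 0.55 1;0 0 0.001 -0.016 0 0.55 1;0 0 0.001 -0.016 0 0.55 1;0 0 0.001 -0.016 0 0.55 -1;0 0 0.001 -0.016 0 0.55 -1;0 0 0.001 -0.016 0 0.55 -1;0 0 0.001 -0.016 0 0.55 -1;0 0 0.001 -0.016 0 0.55 -1;0 0 0.001 -0.016 0 0.55 -1;0 0 0.001 -0.016 0 0.55 -1;0 0 0.001 -0.016 0 0.55 -1",
  "newtons": 30
}}

```text
time: 4.25
eef_pos: [0.6332, -0.0094, 0.1366]
tcp_rot: [0.684, 0.729, 0.0, 0.001]
contact_force: [-0.8, 0.7, 5.9]
opening: 0.372
finger_force: 31.7
```

Call:
{"op": "send_rows", "data": {
  "moves": "0 0 0 0 0 0 -1;0 0 0 0 0 -0.1 -1;0 0 0 0 0 -0.3 -1;0 0 0 0 0 -0.5 -1;0 0 0 0 0 -0.6 -1;0 0 0 0 0 -0.6 -1;0 0 0 0 0 -0.6 -1"
}}

```text
time: 5.12
eef_pos: [0.6316, -0.0091, 0.253]
tcp_rot: [0.684, 0.729, -0.001, -0.002]
contact_force: [1.0, -0.0, -0.2]
opening: 0.368
finger_force: 31.1
```

```bash
python3 -c "
from h import *
go([.480,-.326,.255],9.1)
c=ctrl.read_camera('scene');cv2.imwrite('pics/b.png',cv2.resize(c['image'][120:312,160:416,::-1],(768,576)))
"
```

```text
turn [-0.0006 -0.0002 -0.0151] shift [-1.533 -0.858 -0.008] eef [ 0.6316 -0.0091  0.253 ] t 5.125
```

View pics/b.png

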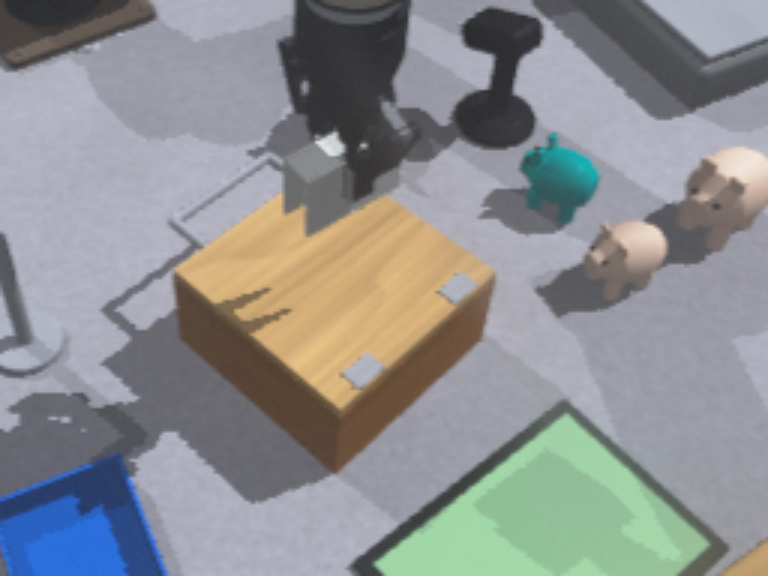

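The sign is in the gripper and held level at (340,180), clear of the lid. I'll carry it over the rail.

Call:
{"op": "send_rows", "data": {
  "moves": "0 0 0 -0.25 -0.14 0 -1;0 0 0 -0.5 -0.28 0 -1;0 0 0 -0.77 -0.43 0 -1;0 0 0 -0.77 -0.43 0 -1;0 0 0 -0.77 -0.43 0 -1"
}}

```text
time: 5.8
eef_pos: [0.5562, -0.1682, 0.2538]
tcp_rot: [0.684, 0.729, -0.0, -0.001]
contact_force: [-0.3, -0.1, -0.5]
opening: 0.374
finger_force: 31.1
```

Call:
{"op": "send_rows", "data": {
  "moves": "0 0 -0.005 -0.25 -0.14 0 -1;0 0 -0.01 -0.5 -0.28 0 -1;0 0 -0.015 -0.765 -0.428 0 -1;0 0 -0.015 -0.765 -0.428 0 -1;0 0 -0.015 -0.765 -0.428 0 -1;0 0 -0.015 -0.765 -0.428 0 -1;0 0 -0.015 -0.765 -0.428 0 -1"
}}

```text
time: 6.68
eef_pos: [0.4817, -0.3252, 0.2552]
tcp_rot: [0.648, 0.761, 0.0, -0.0]
contact_force: [-0.6, 0.2, -1.5]
opening: 0.37
finger_force: 31.1
```

```bash
python3 -c "
from h import *
go([.480,-.326,.255],9.1)
t=ctrl.read_camera('top')['image'][:,:,::-1];s=ctrl.read_camera('scene')['image'][:,:,::-1]
m=np.hstack([cv2.resize(t[170:270,330:463],(400,300),interpolation=2),cv2.resize(s[150:300,60:260],(400,300),interpolation=2)])
T0=np.load('pics/top0.npy')[:,:,::-1];S0=np.load('pics/scene0.npy')[:,:,::-1]
m2=np.hstack([cv2.resize(T0[170:270,330:463],(400,300),interpolation=2),cv2.resize(S0[150:300,60:260],(400,300),interpolation=2)])
cv2.imwrite('pics/c.png',np.vstack([m,m2]))
"
```

```text
turn [-0.     -0.      0.0003] shift [-0.002 -0.009  0.001] eef [ 0.4817 -0.3252  0.2552] t 6.675
```

View pics/c.png

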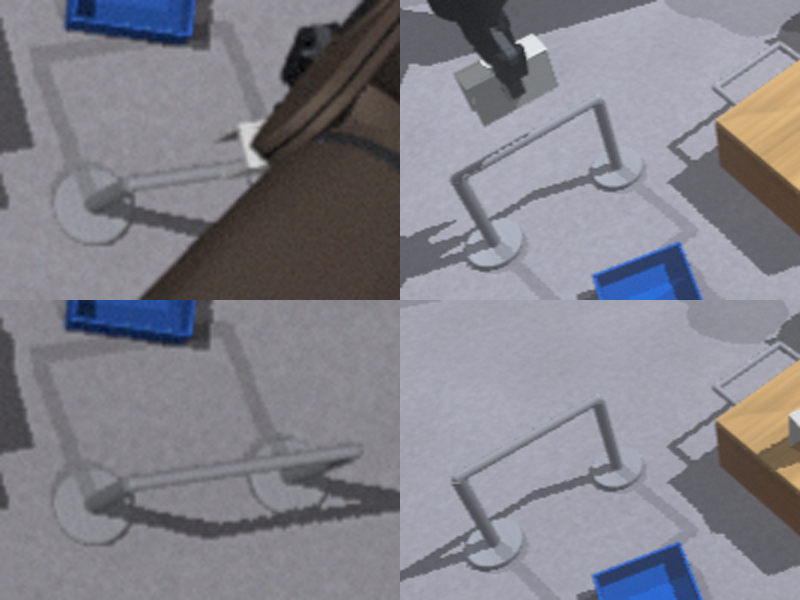

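The sign hangs above the rail at scene crop (505,80), and the bar is visible in both initial views. Before lowering I'll refine the bar's line and the foot centres from the initial images.

```bash
python3 - <<'E'
from h import *
for n,a,b,in(('top',(.466,-.245),(.492,-.405)),('scene',(.466,-.245),(.492,-.405))):
    c=ctrl.read_camera(n);im=cv2.cvtColor(np.load(f'pics/{n}0.npy'),cv2.COLOR_RGB2GRAY).astype(np.float32)
    p=proj(c,[*a,.15]);q=proj(c,[*b,.15]);d=(q-p)/np.linalg.norm(q-p);nn=np.array([-d[1],d[0]])
    N=int(np.linalg.norm(q-p));w=np.arange(-9,9.01,.5)
    P=p+np.linspace(0,1,N)[:,None]*(q-p)
    G=np.array([cv2.remap(im,np.float32((P[:,0]+o*nn[0])[None]),np.float32((P[:,1]+o*nn[1])[None]),1)[0] for o in w])
    for k in range(4):
        print(n,k,np.round(G[:,k*N//4:(k+1)*N//4].mean(1)).astype(int))
    print(nn,'px per mm in x', (proj(c,[.48,-.325,.15])-proj(c,[.479,-.325,.15]))@nn)
    if n=='top':
        for u,v in((360.7,238.3),(426.7,228.3)):print('foot',onz(c,u,v,.006))
    else:
        for u,v in((60+92/2,150+242/2),(60+217/2,150+170/2)):print('foot',onz(c,u,v,.006))
E
```

```text
top 0 [133 133 133 133 134 133 134 134 134 133 131 127 122 118 119 126 132 135
 134 130 123 116 113 118 126 132 134 134 134 133 133 133 133 133 133 133
 132]
top 1 [134 135 135 135 134 133 133 134 135 134 132 128 123 117 118 123 130 134
 135 132 125 118 112 114 123 131 133 134 134 133 133 133 133 134 134 134
 133]
top 2 [125 123 120 118 117 119 122 123 123 123 123 121 119 115 115 121 128 133
 135 132 127 120 113 110 113 119 122 123 122 122 122 122 122 123 125 129
 133]
top 3 [136 136 136 135 135 135 135 134 134 134 134 132 128 123 119 120 126 132
 135 134 129 121 109  95  84  80  81  84  89  94  98 100 101 100  97  96
  93]
[0.1562243 0.9877216] px per mm in x -0.41392243663695105
foot [ 0.46502735 -0.23790107  0.006     ]
foot [ 0.49311846 -0.41849063  0.006     ]
scene 0 [152 153 153 154 154 155 156 157 157 158 158 149 132 116 114 124 135 145
 154 161 165 165 163 163 165 166 166 166 166 166 166 166 166 165 164 163
 163]
scene 1 [166 165 165 165 165 166 167 167 167 167 165 156 138 118 114 122 133 143
 152 159 164 166 164 164 166 167 167 166 166 166 166 166 166 167 167 167
 166]
scene 2 [166 167 168 168 168 167 167 167 166 166 165 157 139 119 113 120 130 140
 149 157 163 165 164 163 165 167 167 167 166 167 167 168 168 167 168 168
 168]
scene 3 [165 165 166 166 167 166 166 166 165 164 163 157 140 120 112 118 128 138
 147 155 161 165 164 162 162 165 166 166 166 166 166 165 165 166 166 166
 166]
[-0.49466435 -0.8690841 ] px per mm in x -0.31544793577261304
foot [ 0.49184517 -0.41763346  0.006     ]
foot [ 0.47222886 -0.23953105  0.006     ]
```

Call:
{"op": "send_rows", "data": {
  "moves": "0 0 0 -0.008 -0.01 0 -1;0 0 0 -0.008 -0.01 0.15 -1;0 0 0 -0.008 -0.01 0.3 -1;0 0 0 -0.008 -0.01 0.4 -1;0 0 0 -0.008 -0.01 0.5 -1;0 0 0 -0.008 -0.01 0.55 -1;0 0 0 -0.008 -0.01 0.58 -1;0 0 0 -0.008 -0.01 0.59 -1;0 0 0 -0.008 -0.01 0.59 -1;0 0 0 -0.008 -0.01 0.59 -1"
}}

```text
time: 8.12
eef_pos: [0.4796, -0.3288, 0.1381]
tcp_rot: [0.649, 0.761, -0.0, 0.001]
contact_force: [-0.7, 0.8, -1.4]
opening: 0.372
finger_force: 31.1
```

```bash
python3 -c "
from h import *
go([.4797,-.327,.136],8.9);print(ctrl.get_state()['contact_force'])
s=ctrl.read_camera('scene')['image'][:,:,::-1]
cv2.imwrite('pics/d.png',cv2.resize(s[170:290,70:230],(640,480),interpolation=2))
"
```

```text
turn [0.0001 0.0002 0.0005] shift [0.009 0.002 0.01 ] eef [ 0.4796 -0.3288  0.1381] t 8.125
[-0.66500228  0.80773091 -1.37924603]
```

View pics/d.png

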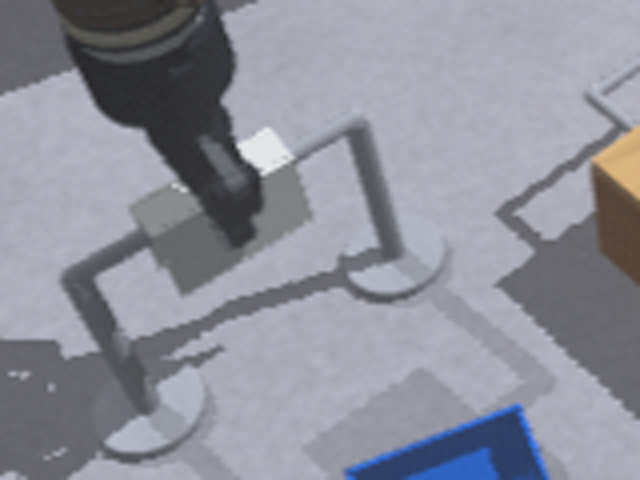

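The sign at (225,215) sits astride the bar midway between the posts. I'll seat it, release and retreat upwards.

Call:
{"op": "send_rows", "data": {
  "moves": "0 0 0 0 0 0.01 -1;0 0 0 0 0 0.01 -1;0 0 0 0 0 0.01 0;0 0 0 0 0 0.01 0;0 0 0 0 0 0.01 0.5;0 0 0 0 0 0.01 0.5;0 0 0 0 0 0.01 0.5;0 0 0 0 0 -0.1 0.5;0 0 0 0 0 -0.3 0.5;0 0 0 0 0 -0.55 0.5;0 0 0 0 0 -0.55 0.5;0 0 0 0 0 -0.55 0.5"
}}

```text
time: 9.68
eef_pos: [0.479, -0.3283, 0.2469]
tcp_rot: [0.649, 0.761, 0.0, -0.0]
contact_force: [-0.9, -0.2, -1.2]
opening: 0.752
finger_force: 0.0
```

```bash
python3 -c "
from h import *
go([.4686,-.0254,.245],12.45)
s=ctrl.read_camera('scene')['image'][:,:,::-1]
cv2.imwrite('pics/e.png',cv2.resize(s[150:300,70:270],(800,600),interpolation=2))
"
```

```text
turn [-0.     -0.0001 -0.0094] shift [1.504 0.187 0.01 ] eef [ 0.479  -0.3283  0.2469] t 9.675
```

View pics/e.png

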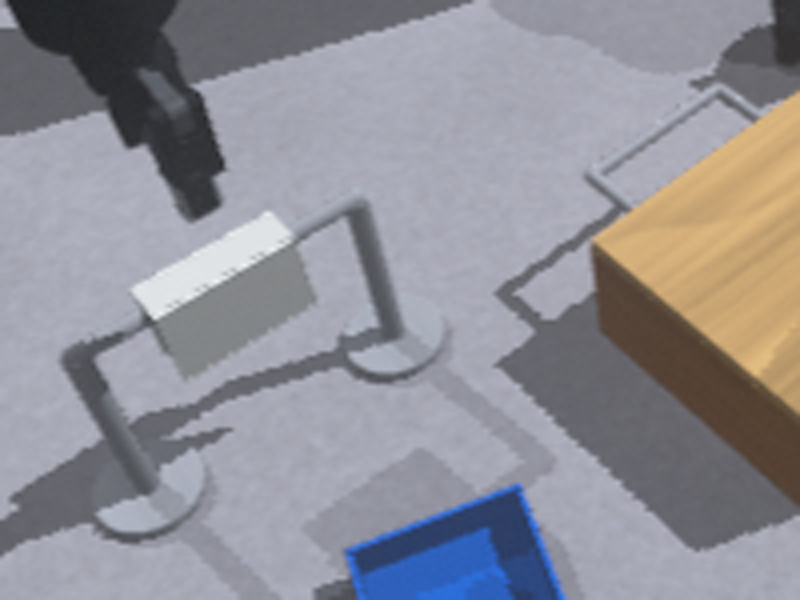

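The sign hangs on the bar at (225,295), released and level. Next is the lid bar, with the fingers part-open to fit its 40 mm gap.

Call:
{"op": "send_rows", "data": {
  "moves": "0 0 0 0.25 0.03 0 0;0 0 0 0.5 0.06 0 -0.25;0 0 0 0.75 0.093 0 -0.25;0 0 0 0.75 0.093 0 -0.25;0 0 0 0.75 0.093 0 -0.25"
}}

```text
time: 10.35
eef_pos: [0.4736, -0.1774, 0.2461]
tcp_rot: [0.649, 0.761, -0.0, -0.001]
contact_force: [-0.9, -0.8, -0.8]
opening: 0.374
finger_force: 0.0
```

Call:
{"op": "send_rows", "data": {
  "moves": "0 0 -0.009 0.25 0.03 0 -0.25;0 0 -0.009 0.5 0.06 0 -0.25;0 0 -0.009 0.754 0.094 0.3 -0.25;0 0 -0.009 0.754 0.094 0.3 -0.25;0 0 -0.009 0.754 0.094 0.3 -0.25;0 0 -0.009 0.754 0.094 0.3 -0.25;0 0 -0.009 0.754 0.094 0.3 -0.25"
}}

```text
time: 11.22
eef_pos: [0.4699, -0.027, 0.1889]
tcp_rot: [0.628, 0.778, 0.0, 0.001]
contact_force: [0.7, -0.7, -0.3]
opening: 0.374
finger_force: 0.0
```

```bash
python3 -c "
from h import *
go([.4686,-.0254,.090],12.45);print(ctrl.get_state()['opening'])
s=ctrl.read_camera('scene')['image'][:,:,::-1]
cv2.imwrite('pics/f.png',cv2.resize(s[110:230,190:350],(640,480),interpolation=2))
"
```

```text
turn [ 0.0004  0.0002 -0.0007] shift [ 0.01  -0.006  0.494] eef [ 0.4699 -0.027   0.1889] t 11.225
0.37382315916020165
```

View pics/f.png

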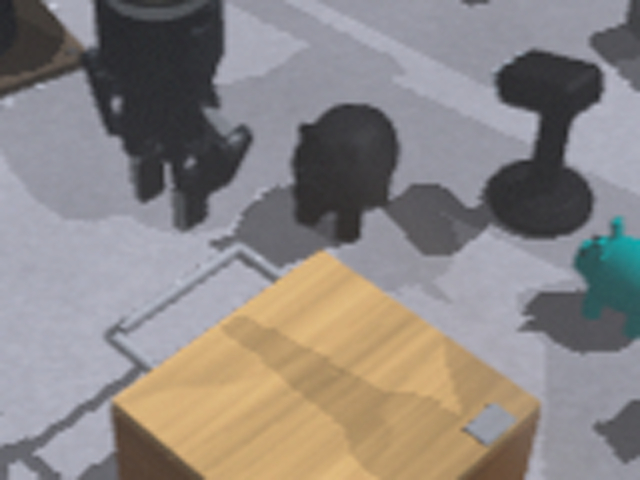

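The two fingertips at (150,195) and (188,220) straddle the bar's line above its middle. I'll descend and grip.

Call:
{"op": "send_rows", "data": {
  "moves": "0 0 0 0.01 -0.006 0.15 -0.25;0 0 0 0.01 -0.006 0.3 -0.25;0 0 0 0.01 -0.006 0.4 -0.25;0 0 0 0.01 -0.006 0.49 -0.25;0 0 0 0.01 -0.006 0.49 -0.25;0 0 0 0.01 -0.006 0.49 -1;0 0 0 0.01 -0.006 0.49 -1;0 0 0 0.01 -0.006 0.49 -1;0 0 0 0.01 -0.006 0.49 -1;0 0 0 0.01 -0.006 0.49 -1",
  "newtons": 40
}}

```text
time: 12.52
eef_pos: [0.4686, -0.0243, 0.0906]
tcp_rot: [0.627, 0.779, 0.001, 0.002]
contact_force: [3.2, -0.1, 5.4]
opening: 0.094
finger_force: 39.5
```

```bash
python3 -c "
from h import *
s=ctrl.get_state();print(s['eef_pos'],s['opening'],s['finger_force'],s['contact_force'])
A=R.from_quat(s['tcp_rot']).inv();u=np.array([np.cos(np.radians(12.45)),np.sin(np.radians(12.45)),0])
for d in range(5,66,5):
    a=np.radians(d);v=.245*((1-np.cos(a))*u+np.sin(a)*np.array([0,0,1]));print(d,(A.apply(v)/.2).round(3))
"
```

```text
[ 0.46857615 -0.02425429  0.09061473] 0.0943664839410777 39.459949135780334 [ 3.23426085 -0.12463934  5.40543547]
5 [-0.     0.005 -0.107]
10 [-0.     0.019 -0.213]
15 [-0.     0.043 -0.317]
20 [-0.001  0.075 -0.419]
25 [-0.001  0.116 -0.517]
30 [-0.001  0.166 -0.612]
35 [-0.001  0.224 -0.702]
40 [-0.001  0.289 -0.787]
45 [-0.001  0.362 -0.865]
50 [-0.     0.441 -0.937]
55 [-0.     0.526 -1.002]
60 [-0.     0.616 -1.059]
65 [-0.     0.711 -1.108]
```

Call:
{"op": "send_rows", "data": {
  "moves": "0 0 0 0 0.002 -0.06 -1;0 0 0 0 0.005 -0.107 -1;0 0 0 0 0.01 -0.16 -1;0 0 0 0 0.019 -0.213 -1;0 0 0 0 0.03 -0.265 -1;0 0 0 0 0.043 -0.317 -1;0 0 0 0 0.058 -0.369 -1;0 0 0 0 0.075 -0.419 -1;0 0 0 0 0.095 -0.469 -1;0 0 0 0 0.116 -0.517 -1;0 0 0 0 0.14 -0.565 -1;0 0 0 0 0.166 -0.612 -1"
}}

```text
time: 14.02
eef_pos: [0.4985, -0.0175, 0.2107]
tcp_rot: [0.627, 0.779, -0.002, -0.001]
contact_force: [-0.7, -4.9, -3.3]
opening: 0.1
finger_force: 38.9
```

```bash
python3 -c "
from h import *
s=ctrl.get_state();print(s)
u=np.array([np.cos(np.radians(12.45)),np.sin(np.radians(12.45)),0]);g=s['eef_pos']-[0,0,-.005]
h=np.array([.4686,-.0254,.096])+.245*u;w=g-h;print(np.linalg.norm([w@u,w[2]]),np.degrees(np.arctan2(w[2],-w@u)))
"
```

```text
{'time': 14.025, 'qpos': array([-0.23739969, -0.07320839,  2.03281977, -0.00290399,  1.18609337,
       -0.45140181]), 'dq': array([ 0.03914023,  0.01184058, -0.16913343,  0.00305457,  0.14681296,
        0.03842745]), 'joint_efforts': array([  2.29843989, -26.74716353, -28.71361613,   1.11960791,
         0.0915193 ,   0.04276272]), 'eef_pos': array([ 0.49846585, -0.01745001,  0.21072358]), 'tcp_rot': array([ 0.62711745,  0.77892084, -0.00209369, -0.00128534]), 'contact_force': array([-0.66874767, -4.92224787, -3.26436492]), 'wrist_torque': array([-0.78643537,  0.09224292,  0.04958721]), 'finger_force': 38.854907155036926, 'opening': 0.10000658693597493}
0.24532060628067706 29.211118294259023
```

Call:
{"op": "send_rows", "data": {
  "moves": "0 0 0 0 0.028 -0.046 -1;0 0 0 0 0.058 -0.09 -1;0 0 0 0 0.09 -0.133 -1;0 0 0 0 0.123 -0.175 -1;0 0 0 0 0.16 -0.215 -1;0 0 0 0 0.196 -0.253 -1;0 0 0 0 0.235 -0.29 -1;0 0 0 0 0.275 -0.325 -1;0 0 0 0 0.317 -0.358 -1;0 0 0 0 0.36 -0.39 -1;0 0 0 0 0.405 -0.42 -1;0 0 0 0 0.45 -0.447 -1"
}}

```text
time: 15.52
eef_pos: [0.5863, 0.0021, 0.3045]
tcp_rot: [0.627, 0.779, -0.002, -0.001]
contact_force: [-2.7, -2.8, 3.3]
opening: 0.097
finger_force: 39.7
```

Call:
{"op": "send_rows", "data": {
  "moves": "0 0 0 0 0 0 -1;0 0 0 0 0 0 -1;0 0 0 0 0 0 -1;0 0 0 0 0 0 -1"
}}

```text
time: 16.02
eef_pos: [0.5867, 0.0022, 0.3045]
tcp_rot: [0.627, 0.779, -0.001, -0.0]
contact_force: [-5.8, -3.4, 8.2]
opening: 0.098
finger_force: 40.5
```

```bash
python3 -c "
from h import *
s=ctrl.get_state();print(s['contact_force'],s['wrist_torque'],s['opening'],s['finger_force'])
u=np.array([np.cos(np.radians(12.45)),np.sin(np.radians(12.45)),0]);g=s['eef_pos']-[0,0,-.005]
h=np.array([.4686,-.0254,.096])+.245*u;w=g-h;print(np.linalg.norm([w@u,w[2]]),np.degrees(np.arctan2(w[2],-w@u)))
c=ctrl.read_camera('scene')['image'][:,:,::-1]
cv2.imwrite('pics/g.png',cv2.resize(c[90:300,70:350],(800,600),interpolation=2))
"
```

```text
[-5.83369276 -3.36972426  8.21013459] [-0.48422014  0.97705846  0.02239557] 0.09760341916357144 40.463263392448425
0.24680059466896828 59.90859064091777
```

View pics/g.png

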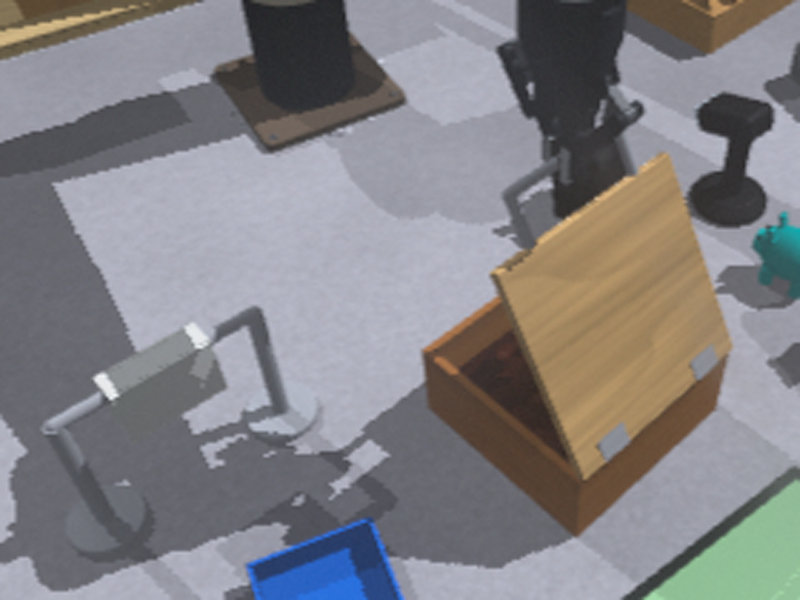

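The lid stands at about 60° with the bar held in the fingers at (555,170). The sign is still astride the rail at (160,375), so I'm handing in.

```bash
python3 -c "
from plant import ctrl
print(ctrl.sign_off())"
```

```text
the job is handed in; nothing more can be done
None
```

The sign hangs released astride the rail's bar. The lid is held by its bar at about 60° (59.9° worked out from the gripper position), nothing else was disturbed as far as the pictures show, and the job is handed in; no verdict came back.

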